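# Fetch the lip balm from behind the tumblers

## Robot

A 6-joint arm with a two-finger parallel gripper is mounted at the origin on the work surface. World frame = base frame: x ahead of the robot, y to its left, z up, the work surface at z = 0. Lengths are in m, angles in degrees, forces in N, time in s.
With the tool pointing down it reaches from about 0.35 to 0.875 m from the base axis. Payload 4.2 kg.
Tool frame: the origin (TCP) lies midway between the tips of the shut fingers; the grasp point (between the pads) lies 19 mm behind it; z points along the fingers, y is the line along which they close (so a half turn about z gives the same grasp; the last joint's range is limited). The gripper opens to 87 mm and grips with 3 to 60 N. Pads are 19 mm wide; open, the fingers measure 117 mm over their backs; the gripper's body (75 mm by 190 mm) begins 51 mm behind the grasp point.
Start: joints at [-51.876, 22.042, 0.453, 0, -68.411, -14.817], TCP at [0.247, -0.574, 0.223] pointing down, gripper open.
Joint ranges: [-179.83, 179.83], [-69.29, 118.12], [-61.27, 80.66], [-181.25, 117.63], [-171.15, -9.14], [-177.46, 177.46]. Speed limits (degrees/s): [159.86, 159.86, 180, 180, 180, 180].

## Interface

Orientations are given as [roll, pitch, yaw] about the fixed x, y, z axes, in that order (R = Rz(yaw) Ry(pitch) Rx(roll)).
In Python, from workcell import env gives the robot as it stands. The module is installed in compiled form; this text tells all that it offers. Calls block until the motion is done:
- env.goto(position, orientation): joint-space move of the TCP to a pose.
- env.move_straight(position, rotation=None, rate=0.15, force_limit=None): straight line of the TCP; rotation=None keeps the orientation; rate is the mean speed in m/s. With force_limit (N) it stops when the force on the tool has changed by that much, and returns True; else False.
- env.set_joints(angles): joint-space move.
- env.gripper_to(opening, grasp_force=None): opening from 0.0 (shut) to 1.0 (fully open); grasp_force is the grip in N (None keeps the last); returns when the fingers have stopped.
- env.dwell(seconds).
- env.inverse_kinematics(position, orientation): joint angles nearest the present ones, or None.
- env.read_state(): the state.
- env.grab_frame(name): name is "scene" or "top"; returns a dict with "image" (480x640x3 uint8, blue, green, red), "fx", "fy", "cx", "cy" (pixels), "position" and "orientation" of the camera in the world. Camera axes: x right, y up, looking along -z (the intrinsics and any distortion apply to the point x, -y, -z); pixel columns grow to the right and rows downward; lengths in m; the calibration is good to about 2 mm. A picture is of the moment at which its call begins. There is no depth.
A pose or a line that the arm cannot do raises env.Unreachable and nothing moves.
- env.close_job(): hands the job in; it is judged then, once.
Trained networks look in a picture, given as the dict that the camera call returned (one of the last four; its "shot" number tells which), for a name from the list of things; names that differ only in an ending like _2 or _b are one class to them, and where a whole thing is asked for, a point or a joint stands for the part that bears it (a point fixed in the world has none). Each returns a list of dicts, best first, with "score" (0 to 1); they miss things now and then, are a little off and sometimes report something else, mostly with a low value. They report only what shows in the picture. A call takes as long as a camera call. They do not tell look-alikes from the thing itself.
- env.search_frame(picture, thing): "xyz" ([x, y, z] in m, in world coordinates, good to about 4 mm: the middle of the surface that is visible of it).
- env.trace(picture, thing): "mask" (480x640 bool, what is visible of it).
The state is a dict: "clock": time; "joint_positions": joint angles; "qvel": joint speeds; "joint_torque": joint torques, N m; "position": TCP position; "tool_rot": TCP orientation; "force": force on the tool from outside, world axes, zero at the start; "wrist_torque": the same for the moment, N m; "opening": opening from 0.0 (shut) to 1.0 (fully open); "finger_force": force on a finger pad.
Only numpy, scipy, OpenCV 4.12 (cv2) and the standard library are available. Lean on these libraries where they do the work, as an engineer would, in place of code of your own. Each camera call takes 0.05 s, during which the arm holds its last target. There are 200 camera calls.

## Task

The lip balm tin is hemmed in behind the nested tumblers and the flosser handle. Move these three out of its way one at a time, standing upright on the wooden board, taking the slim white tumbler out of the chrome cup first without dragging the cup up with it; with all three on the board, set the tin flat in the middle of the stone soap dish. Then put the rest back: the flosser in the middle of its square charging pad, the chrome cup in the middle of the round coaster and the slim tumbler inside it again; set everything down gently, knock nothing over, and leave the perfume bottle and the small jar alone.

Things in the scene. Friction and masses are not known exactly. Their poses are not given: they have to be found in the camera images.
- slim: slim open white ceramic tumbler, 50 mm outer diameter, 110 mm tall, straight 3 mm wall, about 0.15 kg. Starts nested upright in the chrome rinse cup, standing loosely on that cup's inner floor, so that its upper 35 mm stick out above the cup's rim. Origin: centre of its underside; z up along its axis
- rinse: wide open chrome (grey metal) rinse cup, 68 mm outer diameter, 62 mm inside, 80 mm tall, inner floor 5 mm above its underside, about 0.18 kg. Starts upright in the middle of the cork coaster with the slim tumbler in it. Origin: centre of its underside; z up
- flosser: white plastic flosser handle standing upright: round body 44 mm in diameter from 30 mm up to 120 mm, foot widening to 50 mm, on top a grey collar 20 mm in diameter and 10 mm high (130 mm tall in all), two small grey buttons on its side; about 0.26 kg. Starts in the middle of the charging pad. Origin: centre of its underside; z up
- tin: flat round brass-coloured lip balm tin, 44 mm in diameter, 22 mm high, 0.04 kg. Starts on the stone between the cup and flosser (near side, centres 60 to 105 mm away, too tall for a gripper to come down beside them) and a grey stone ledge (far side, 50 mm high, 50 deep, 320 long, near face about 40 mm beyond the tin's centre). Origin: centre of its underside; z up
- coaster: fixed round cork coaster, 92 mm in diameter, 4 mm thick: the place of the chrome cup. Origin: centre of its underside, on the stone; z up
- pad: fixed flat square grey charging pad, 84 mm a side, 6 mm thick: the place of the flosser. Origin: centre of its underside, on the stone; x and y along its sides, z up. Pad and coaster lie side by side, about 100 mm apart between centres; either may be the left one
- board: fixed flat wooden board, 140 mm (its x) by 260 mm (its y), 12 mm thick: the side area, with room for the three things in a row along its y about 80 mm apart. Lies to the left or the right. Origin: centre of its underside, on the stone
- dish: fixed grey stone soap dish, 120 mm (its x) by 96 mm (its y), inside 100 by 76 mm, flat inner floor 6 mm above the stone, rim 12 mm above the stone. Lies on the other side from the board. Origin: centre of its underside, on the stone
- perfume: bystander: small amber glass perfume bottle, 28 by 42 mm, 68 mm tall with its brass cap, on one end of the stone ledge (bottom 50 mm above the stone, 100 to 150 mm to the side of the tin). Leave alone. Origin: centre of its underside
- jar: bystander: small round white jar with a dark wooden lid, 42 mm in diameter, 40 mm tall, on the other end of the stone ledge. Leave alone. Origin: centre of its underside
Not all that is in view belongs to the job. What is shaped like the slim but orange is not meant.

How it is judged (in metres and radians):
On the way, in this order (a step that is already met when the one before it is completed fails the run):
1. the slim tumbler alone stands released on the board, the chrome cup still upright on its coaster (x of slim in the frame of board between -0.055 and 0.055 m and y of slim in the frame of board between -0.118 and 0.118 m and z of slim in the frame of board between 0.008 and 0.016 m and contact force between the fingers and slim below 0.05 N and linear speed of slim below 0.03 m/s and angle between each of slim, rinse's own z axis and vertical below 0.1 rad and horizontal distance between rinse and coaster below 0.03 m and z of rinse in the frame of coaster below 0.008 m), for 0.2 s.
2. slim tumbler, chrome cup and flosser all stand released on the board (x of slim in the frame of board between -0.055 and 0.055 m and y of slim in the frame of board between -0.118 and 0.118 m and z of slim in the frame of board between 0.008 and 0.016 m and contact force between the fingers and slim below 0.05 N and linear speed of each of slim, rinse, flosser below 0.03 m/s and angle between each of slim, rinse, flosser's own z axis and vertical below 0.1 rad and x of rinse in the frame of board between -0.055 and 0.055 m and y of rinse in the frame of board between -0.118 and 0.118 m and z of rinse in the frame of board between 0.008 and 0.016 m and contact force between the fingers and rinse below 0.05 N and x of flosser in the frame of board between -0.055 and 0.055 m and y of flosser in the frame of board between -0.118 and 0.118 m and z of flosser in the frame of board between 0.008 and 0.016 m and contact force between the fingers and flosser below 0.05 N), for 0.2 s.
3. the tin lies released in the dish while the three still stand on the board (all of step 2 and horizontal distance between tin and dish below 0.015 m and z of tin in the frame of dish between 0.002 and 0.01 m and contact force between the fingers and tin below 0.05 N and linear speed of tin below 0.03 m/s and angle between tin's own z axis and vertical below 0.1 rad), for 0.2 s.
At the end, for the whole second after the job is handed in: Tin flat on the dish floor within 15 mm of its centre; chrome cup on the coaster within 12 mm of its centre; slim tumbler in the cup on its floor, within 8 mm of its axis; flosser on its pad within 13 mm of its centre; all upright within 0.1 rad, released and at rest (horizontal distance between tin and dish below 0.015 m and z of tin in the frame of dish between 0.002 and 0.01 m and contact force between the fingers and tin below 0.05 N and linear speed of each of tin, rinse, slim, flosser below 0.03 m/s and angle between each of tin, rinse, slim, flosser's own z axis and vertical below 0.1 rad and horizontal distance between rinse and coaster below 0.012 m and z of rinse in the frame of coaster between 0 and 0.008 m and contact force between the fingers and rinse below 0.05 N and horizontal distance between slim and rinse below 0.008 m and z of slim in the frame of rinse between 0.001 and 0.009 m and contact force between the fingers and slim below 0.05 N and horizontal distance between flosser and pad below 0.013 m and z of flosser in the frame of pad between 0.002 and 0.01 m and contact force between the fingers and flosser below 0.05 N); the robot touches nothing.
It fails at once if the chrome cup is lifted with the slim tumbler in it (horizontal distance between slim and rinse below 0.015 m and z of slim in the frame of rinse below 0.075 m and z of rinse in the frame of coaster above 0.012 m).
It fails at once if a tumbler, the flosser or the tin is knocked over (angle between any of slim, rinse, flosser, tin's own z axis and vertical above 0.6 rad).
It fails at once if something is dropped (moves faster than 0.6 m/s, a fall of about 20 mm, while not held) ((contact force between the fingers and slim below 0.01 N and linear speed of slim above 0.6 m/s) or (contact force between the fingers and rinse below 0.01 N and linear speed of rinse above 0.6 m/s) or (contact force between the fingers and flosser below 0.01 N and linear speed of flosser above 0.6 m/s) or (contact force between the fingers and tin below 0.01 N and linear speed of tin above 0.6 m/s)).
It fails at once if the perfume bottle or the small jar is disturbed (moved more than 20 mm) (distance of any of perfume, jar from where it was at the start of the episode above 0.02 m).
It also fails if it takes over 152 s, if anything falls off the work surface, if the arm or the gripper's body presses on something with over 40 N, if the wrist force passes 120 N, or if a joint passes its speed limit or range.

## Working session

There is one attempt and no reset: what is moved stays moved. The work goes in short steps, each a Python script; the robot and the scene stay as the last script left them, time stands still between calls to the robot, and variables do not carry over. Pictures are saved under pics/ and viewed, at most 14 in all, crops included, and the job is handed in when it is done.

```bash
mkdir -p pics; cat > h.py <<'E'
import numpy as np, cv2
from scipy.spatial.transform import Rotation as R
from workcell import env
def cam(f):
    o=np.array(f["orientation"]); 
    return R.from_euler('xyz',o,degrees=True).as_matrix(), np.array(f["position"])
def proj(f,P):
    M,t=cam(f); p=M.T@(np.array(P,float)-t); return f["cx"]+f["fx"]*p[0]/-p[2], f["cy"]+f["fy"]*p[1]/p[2]
def back(f,u,v,z):
    M,t=cam(f); d=M@np.array([(u-f["cx"])/f["fx"],-(v-f["cy"])/f["fy"],-1]); return t+d*(z-t[2])/d[2]
E
python3 - <<'E'
from h import *
for n in("scene","top"):
    f=env.grab_frame(n); cv2.imwrite(f"pics/{n}0.png",f["image"])
    print(n,{k:v for k,v in f.items() if k!="image"})
    for t in "slim rinse flosser tin coaster pad board dish perfume jar".split():
        print(t,[(np.round(d["xyz"],3).tolist(),round(d["score"],2),np.round(proj(f,d["xyz"])).tolist()) for d in env.search_frame(f,t)[:3]])
print(env.read_state())
E
```

```text
scene {'fx': 448.81007552105484, 'fy': 448.81007552105484, 'cx': 322.1301372370833, 'cy': 243.68791520669848, 'position': array([0.99881531, 0.39581003, 0.67327668]), 'orientation': array([ 43.46689472,   0.70578545, 132.56143871]), 'shot': 1}
slim [([0.451, -0.066, 0.079], 0.91, [341.0, 190.0]), ([0.478, 0.053, 0.077], 0.75, [378.0, 224.0]), ([0.578, -0.016, 0.102], 0.68, [316.0, 225.0])]
rinse [([0.594, 0.004, 0.054], 0.85, [319.0, 253.0])]
flosser [([0.596, 0.086, 0.089], 0.76, [352.0, 263.0])]
tin [([0.645, 0.028, 0.02], 0.94, [310.0, 287.0])]
coaster [([0.595, 0.003, 0.0], 0.61, [318.0, 272.0]), ([0.699, -0.11, 0.094], 0.61, [232.0, 239.0])]
pad [([0.604, 0.098, 0.004], 0.64, [353.0, 300.0])]
board [([0.516, -0.289, 0.012], 0.65, [249.0, 184.0])]
dish [([0.486, 0.336, 0.008], 0.63, [504.0, 332.0])]
perfume [([0.597, 0.004, 0.053], 0.73, [317.0, 254.0]), ([0.698, -0.106, 0.09], 0.55, [234.0, 241.0])]
jar [([0.728, 0.15, 0.093], 0.68, [329.0, 333.0])]
top {'fx': 603.7587915408337, 'fy': 603.7587915408337, 'cx': 315.8180154633474, 'cy': 240.8943103150485, 'position': array([ 0.4990
[... 740 characters left out ...]
7.0, 176.0])]
{'clock': 1.1, 'joint_positions': array([-5.18759676e+01,  2.20416379e+01,  4.50425282e-01, -7.08600594e-04,
       -6.84112892e+01, -1.48169319e+01]), 'qvel': array([-0.05651158, -0.01589007,  0.10278799, -0.10364353,  0.04334122,
       -0.05604031]), 'joint_torque': array([ 9.23535868e-05, -3.90481460e+01,  1.87627530e+01,  4.22447026e+00,
        1.55258080e-02, -1.10728374e-05]), 'position': array([ 0.2472953 , -0.57395102,  0.22253361]), 'tool_rot': array([ 1.79997413e+02, -2.82971621e-06, -1.56693160e+02]), 'force': array([0.15303334, 0.37617212, 0.03733088]), 'wrist_torque': array([0.06232035, 0.01709552, 0.03703143]), 'finger_force': 0.0, 'opening': 0.9982536996504159}
```

View pics/scene0.png

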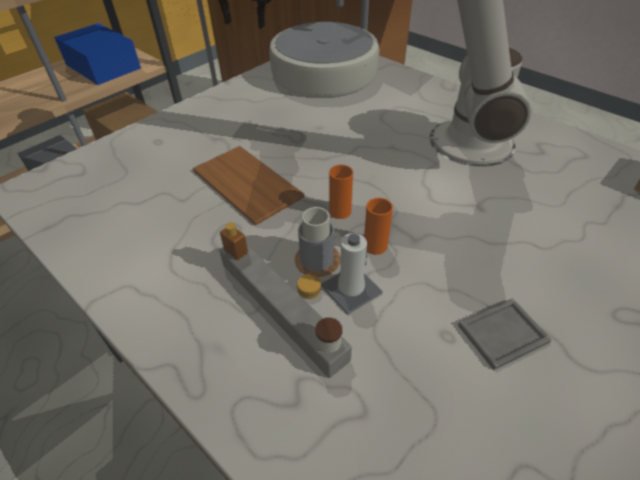

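View pics/top0.png

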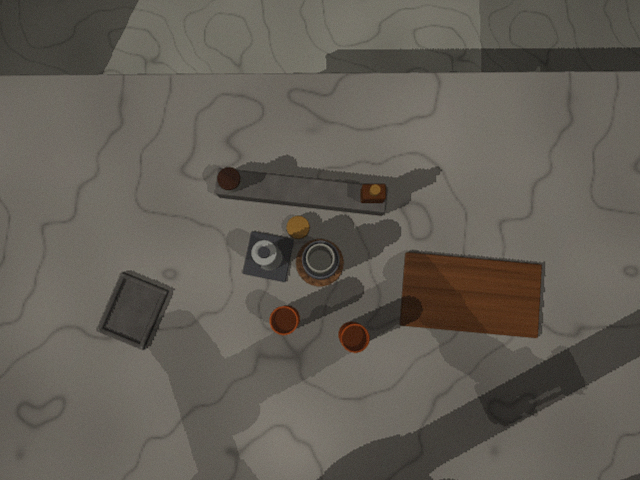

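Scene view: the white slim sits in the chrome cup at (316,225), with the flosser at (352,265), the tin at (310,287), the board at (248,184) and the dish at (502,333). The top view shows the same things at slim (320,260), flosser (264,252), tin (298,227), board (472,292) and dish (135,310).

Things that could pass for the slim: orange tumbler at top (354,337), orange tumbler at top (285,320), and the white one in the chrome cup at top (320,260). I choose the white one and will check it in a crop.

```bash
cat >> h.py <<'E'
def rect(f,m,z):
    c=max(cv2.findContours(m.astype(np.uint8),cv2.RETR_EXTERNAL,cv2.CHAIN_APPROX_NONE)[0],key=cv2.contourArea)[:,0]
    P=np.array([back(f,u,v,z)[:2]*1000 for u,v in c],np.float32)
    return cv2.minAreaRect(P),cv2.minEnclosingCircle(P),P
E
python3 - <<'E'
from h import *
f=env.grab_frame("top"); g=env.grab_frame("scene")
vis=f["image"].copy()
for t,z in dict(slim=.119,rinse=.084,flosser=.136,tin=.022,coaster=.004,pad=.006,board=.012,dish=.012,perfume=.118,jar=.09).items():
    for n,F in(("top",f),("scene",g)):
        for d in env.trace(F,t)[:3]:
            if d["score"]<.4: continue
            r,c,P=rect(F,d["mask"],z)
            if n=="top": vis[cv2.morphologyEx(d["mask"].astype(np.uint8),cv2.MORPH_GRADIENT,np.ones((2,2)))>0]=(0,255,0)
            print(t,n,round(d["score"],2),"rect",np.round(r[0]),np.round(r[1]),round(r[2],1),"circ",np.round(c[0]),round(c[1],1), "px",np.round(np.argwhere(d["mask"]).mean(0)[::-1]))
cv2.imwrite("pics/crop1.png",np.hstack([cv2.resize(x[150:350,220:400],None,fx=2.2,fy=2.2*1.2,interpolation=cv2.INTER_CUBIC) for x in(f["image"],vis)]))
cv2.imwrite("pics/crop2.png",cv2.resize(g["image"][150:350,200:460],None,fx=3,fy=3,interpolation=cv2.INTER_CUBIC))
E
```

```text
slim top 0.86 rect [438. -74.] [51. 50.] 89.7 circ [436. -74.] 27.2 px [353. 336.]
slim top 0.71 rect [571. -19.] [45. 52.] 89.7 circ [571. -18.] 26.8 px [320. 258.]
slim top 0.71 rect [466.  42.] [49. 49.] 89.8 circ [465.  42.] 26.0 px [284. 319.]
slim scene 0.95 rect [514.  76.] [144.  49.] 36.5 circ [517.  72.] 72.0 px [378. 224.]
slim scene 0.91 rect [588.  -7.] [87. 49.] 42.0 circ [588.  -7.] 43.9 px [316. 224.]
slim scene 0.75 rect [487. -36.] [161.  48.] 39.9 circ [488. -37.] 80.6 px [341. 191.]
rinse top 0.94 rect [572. -18.] [66. 68.] 89.7 circ [571. -19.] 34.8 px [320. 261.]
rinse scene 0.86 rect [604.   6.] [116.  65.] 41.6 circ [604.   3.] 61.5 px [316. 251.]
rinse scene 0.5 rect [724. 148.] [61. 40.] 42.2 circ [725. 148.] 31.0 px [329. 334.]
flosser top 0.69 rect [576.  73.] [54. 44.] 44.9 circ [577.  72.] 27.6 px [266. 254.]
flosser scene 0.91 rect [624. 110.] [129.  41.] 37.6 circ [627. 107.] 64.7 px [353. 264.]
tin top 0.64 rect [637.  22.] [44. 43.] 44.6 circ [637.  22.] 22.5 px [297. 227.]
tin scene 0.77 rect [644.  26.] [56. 44.] 42.0 circ [643.  27.] 28.9 px [309.
[... 430 characters left out ...]
. 294.]
board top 0.55 rect [ 704. -122.] [46. 33.] 89.7 circ [ 703. -122.] 27.1 px [373. 193.]
dish top 0.59 rect [483. 335.] [ 98. 121.] 67.6 circ [482. 334.] 74.8 px [132. 310.]
dish scene 0.6 rect [487. 336.] [ 99. 127.] 67.8 circ [488. 336.] 77.9 px [504. 333.]
perfume top 0.57 rect [ 685. -111.] [44. 34.] 89.7 circ [ 685. -111.] 25.1 px [373. 193.]
perfume scene 0.61 rect [570. 345.] [ 83. 106.] 67.4 circ [569. 345.] 65.7 px [504. 333.]
perfume scene 0.57 rect [710. -85.] [91. 39.] 62.3 circ [709. -85.] 45.7 px [234. 241.]
jar top 0.95 rect [716. 143.] [49. 38.] 44.6 circ [715. 144.] 24.6 px [229. 179.]
jar scene 0.69 rect [727. 151.] [61. 40.] 42.1 circ [727. 151.] 30.7 px [329. 334.]
```

View pics/crop1.png

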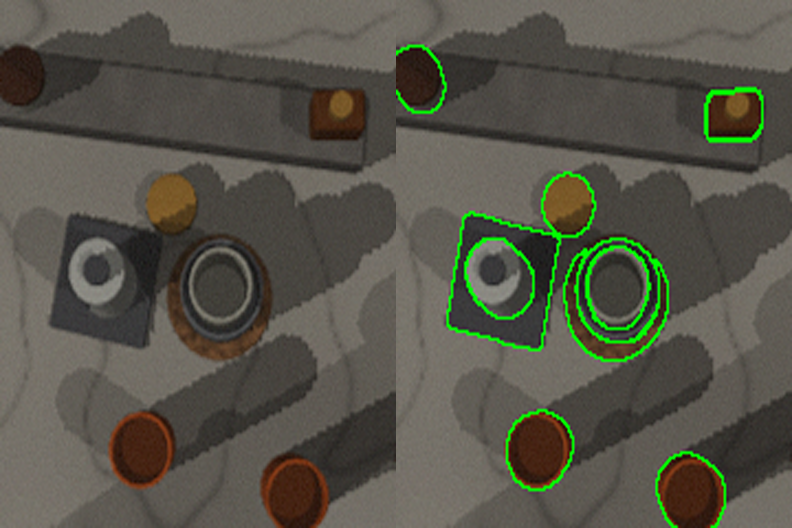

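View pics/crop2.png

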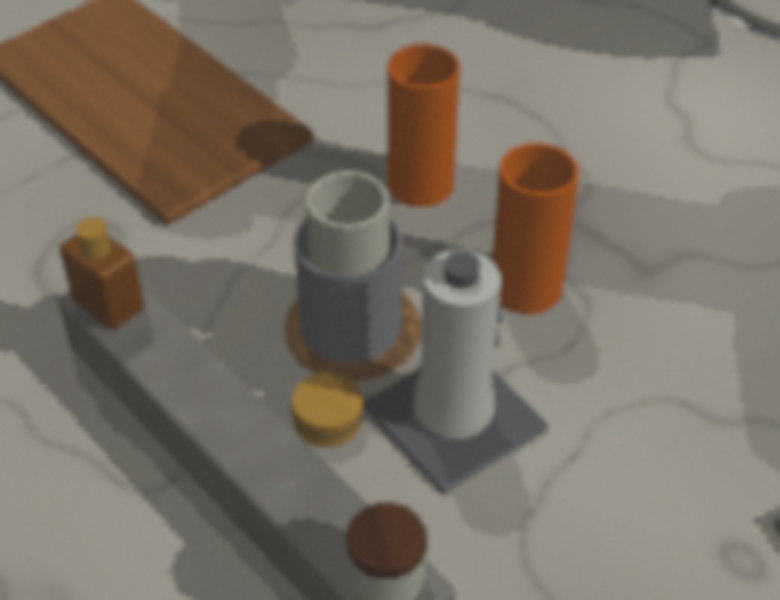

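The crop confirms it: the white ceramic tumbler stands in the chrome cup on the cork, and both orange tumblers are free-standing decoys. Measured heights and sizes match the description: slim rim about 50 mm, cup 68 mm, tin 44 mm, pad 85 mm, board 262×142 mm, dish 121×98 mm. Next I move the slim.

```bash
cat >> h.py <<'E'
COA=np.array([.572,-.0185]); PAD=np.array([.5845,.080]); DISH=np.array([.485,.335]); BRD=np.array([.509,-.303])
U=np.array([np.cos(np.radians(84.7)),np.sin(np.radians(84.7))])   # board y axis
SLOT=dict(slim=BRD-.08*U,rinse=BRD,flosser=BRD+.08*U)
H=.27
def S():
    s=env.read_state(); print("t %.1f"%s["clock"],"tcp",np.round(s["position"],4),"yaw %.1f"%s["tool_rot"][2],"F",np.round(s["force"],1),"open %.3f"%s["opening"],"ff %.1f"%s["finger_force"]); return s
def yawfor(p,th):
    # of the two equivalent yaws (closing line at angle th) take the one with the smaller last joint
    c=[(abs(q[5]),y) for y in(th+90,th-90) for q in[env.inverse_kinematics(p,[180,0,y])] if q is not None]
    return min(c)[1]
def over(xy,th,z=H,rate=.3):
    p=[*xy,z]; y=yawfor(p,th); env.move_straight(p,[180,0,y],rate=rate)
def pick(xy,th,z,op=.85,force=20,lift=H,slow=.03):
    env.gripper_to(op); over(xy,th)
    env.move_straight([*xy,z+.05],rate=.2)
    hit=env.move_straight([*xy,z],rate=.06,force_limit=8); print("hit" if hit else "free")
    if hit: S(); raise SystemExit
    env.gripper_to(0,force); S()
    env.move_straight([*xy,z+slow],rate=.05); env.move_straight([*xy,lift],rate=.2); return S()
def place(xy,th,z,op=.85):
    over(xy,th); env.move_straight([*xy,z+.02],rate=.2)
    hit=env.move_straight([*xy,z-.004],rate=.025,force_limit=3); print("touch" if hit else "no touch"); S()
    env.gripper_to(op); S()
    p=env.read_state()["position"]
    env.move_straight([p[0],p[1],p[2]+.04],rate=.08); env.move_straight([p[0],p[1],H],rate=.25)
def snap(n,name="scene"):
    f=env.grab_frame(name); cv2.imwrite(f"pics/{n}.png",f["image"]); return f
E
python3 - <<'E'
from h import *
for k,p,th in[("coa",COA,-5.3),("pad",PAD,-5.3),("tin",[.637,.022],84.7),("dish",DISH,-22.4)]+[(k,SLOT[k],-5.3) for k in SLOT]:
    for z in(H,.03): print(k,z,np.round(p,3),[None if (q:=env.inverse_kinematics([*p,z],[180,0,th+s])) is None else np.round(q).tolist() for s in(90,-90)])
th=-5.3
p=[*COA,H]; env.goto(p,[180,0,yawfor(p,th)]); S()
f=snap("s1","top")
r=[rect(f,d["mask"],.119)[:2] for d in env.trace(f,"slim")[:3]]; print(r)
pick(COA,th,.090,force=15,slow=.085)
g=snap("s2")
E
```

```text
coa 0.27 [ 0.572 -0.018] [[14.0, 15.0, -3.0, 0.0, -72.0, 160.0], [14.0, 15.0, -3.0, 0.0, -72.0, -20.0]]
coa 0.03 [ 0.572 -0.018] [[14.0, 29.0, -20.0, 0.0, -41.0, 160.0], [14.0, 29.0, -20.0, 0.0, -41.0, -20.0]]
pad 0.27 [0.584 0.08 ] [[24.0, 17.0, -0.0, 0.0, -73.0, 151.0], [24.0, 17.0, -0.0, 0.0, -73.0, -29.0]]
pad 0.03 [0.584 0.08 ] [[24.0, 30.0, -18.0, 0.0, -42.0, 151.0], [24.0, 30.0, -18.0, 0.0, -42.0, -29.0]]
tin 0.27 [0.637 0.022] [[16.0, 22.0, 7.0, -0.0, -75.0, -112.0], [16.0, 22.0, 7.0, 0.0, -75.0, 68.0]]
tin 0.03 [0.637 0.022] [[16.0, 34.0, -10.0, -0.0, -46.0, -112.0], [16.0, 34.0, -10.0, 0.0, -46.0, 68.0]]
dish 0.27 [0.485 0.335] [[50.0, 17.0, -0.0, 0.0, -73.0, 107.0], [50.0, 17.0, -0.0, 0.0, -73.0, -73.0]]
dish 0.03 [0.485 0.335] [[50.0, 30.0, -18.0, 0.0, -42.0, 107.0], [50.0, 30.0, -18.0, -0.0, -42.0, -73.0]]
slim 0.27 [ 0.502 -0.383] [[-23.0, 21.0, 6.0, 0.0, -75.0, -163.0], [-23.0, 21.0, 6.0, 0.0, -75.0, 17.0]]
slim 0.03 [ 0.502 -0.383] [[-23.0, 33.0, -11.0, -0.0, -45.0, -163.0], [-23.0, 33.0, -11.0, 0.0, -45.0, 17.0]]
rinse 0.27 [ 0.509 -0.303] [[-15.0, 17.0, 0.0, 0.0, -7
[... 201 characters left out ...]
.0, 14.0, -4.0, 0.0, -72.0, 2.0]]
flosser 0.03 [ 0.516 -0.223] [None, [-7.0, 28.0, -22.0, 0.0, -40.0, 2.0]]
t 4.5 tcp [ 0.5719 -0.0193  0.2699] yaw -95.4 F [ 0.  -0.9 -0.3] open 1.000 ff 0.0
[(((436.33160400390625, -73.66893768310547), (53.048397064208984, 48.36074447631836), 63.223609924316406), ((438.1670227050781, -74.25629425048828), 27.053030014038086)), (((464.23895263671875, 45.72039031982422), (48.336551666259766, 44.95690155029297), 47.2488899230957), ((466.3201599121094, 43.1005744934082), 25.798187255859375))]
free
t 7.8 tcp [ 0.5723 -0.0185  0.0902] yaw -95.3 F [ 0.5 -0.   0.3] open 0.557 ff 14.9
t 10.2 tcp [ 0.5711 -0.0184  0.2687] yaw -95.3 F [-0.3 -0.7 -3.7] open 0.559 ff 14.9
```

View pics/s2.png

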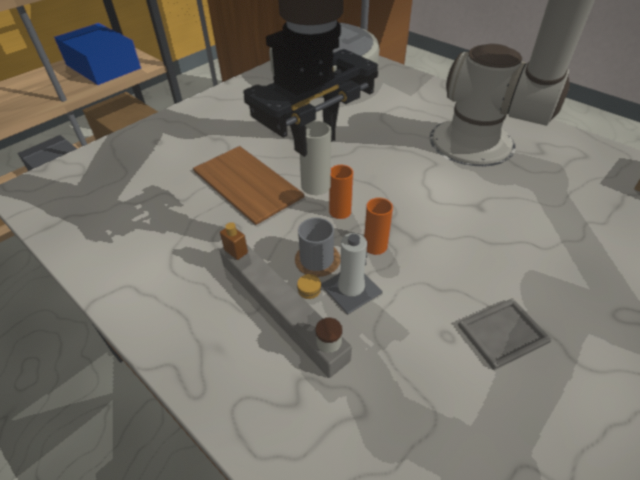

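The slim hangs clear in the gripper at (315,160), and the chrome cup is still upright on its coaster at (317,245). Next: place the slim on the board, then check it before moving the cup.

```bash
python3 - <<'E'
from h import *
place(SLOT["slim"],-5.3,.093,.85)
f=env.grab_frame("top")
over(COA,-5.3)
g=snap("s3")
for n,F in(("top",f),("scene",g)):
  for t in("slim","rinse"):
    print(n,t,[(np.round(d["xyz"],3).tolist(),round(d["score"],2)) for d in env.search_frame(F,t)[:4]])
for d in env.trace(f,"rinse")[:2]: r=rect(f,d["mask"],.084); print(r[0],r[1])
S()
E
```

```text
touch
t 13.4 tcp [ 0.5019 -0.3827  0.0929] yaw -95.3 F [1.5 0.  2. ] open 0.557 ff 15.0
t 14.1 tcp [ 0.5006 -0.382   0.0917] yaw -95.3 F [ 0.4 -0.1  0.1] open 0.849 ff 0.0
top slim [([0.468, 0.047, 0.007], 0.85), ([0.431, -0.079, 0.019], 0.76), ([0.689, -0.112, 0.103], 0.74)]
top rinse [([0.575, -0.018, 0.01], 0.93)]
scene slim [([0.451, -0.067, 0.076], 0.71), ([0.594, 0.005, 0.002], 0.65), ([0.48, 0.053, 0.076], 0.64), ([0.508, -0.368, 0.084], 0.56)]
scene rinse [([0.58, -0.013, 0.055], 0.71)]
((571.5909423828125, -19.353851318359375), (64.1235580444336, 67.7487564086914), 89.67279815673828) ((571.4312133789062, -19.128177642822266), 34.4920654296875)
t 17.2 tcp [ 0.572  -0.0193  0.2701] yaw -95.4 F [0.6 1.  0.3] open 0.848 ff 0.0
```

View pics/s3.png

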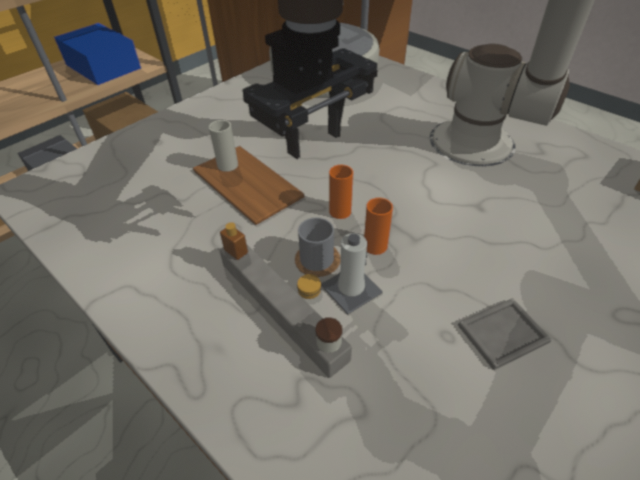

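The slim stands upright at the board's far end (225,148), and the cup is on its coaster. Next, the cup and then the flosser.

```bash
python3 - <<'E'
from h import *
pick(COA,-5.3,.055,op=1.0,force=20)
place(SLOT["rinse"],-5.3,.064,1.0)
over(PAD,-5.3)
g=snap("s4"); f=env.grab_frame("top")
for d in env.trace(g,"flosser")[:2]: print(d["score"],np.argwhere(d["mask"]).mean(0)[::-1])
for q in((*PAD,.006),(*PAD,.136)): print(proj(g,q),proj(f,q))
E
```

```text
free
t 20.5 tcp [ 0.5724 -0.0184  0.0553] yaw -95.3 F [0.8 0.2 0.8] open 0.785 ff 20.0
t 22.3 tcp [ 0.5711 -0.0185  0.2684] yaw -95.3 F [-0.1 -0.9 -1.4] open 0.786 ff 20.0
touch
t 25.3 tcp [ 0.5087 -0.3029  0.0633] yaw -95.3 F [-1.  -0.   3.3] open 0.785 ff 20.0
t 25.9 tcp [ 0.5076 -0.3024  0.0622] yaw -95.3 F [-0.2 -0.6  0.2] open 0.998 ff 0.0
0.79 [352.33554377 263.93037135]
(np.float64(351.94010440302696), np.float64(287.5135706558853)) (np.float64(267.6319119337585), np.float64(255.24862341546097))
(np.float64(354.74525492902774), np.float64(239.2797935841374)) (np.float64(261.6045718819109), np.float64(249.605105896274))
```

View pics/s4.png

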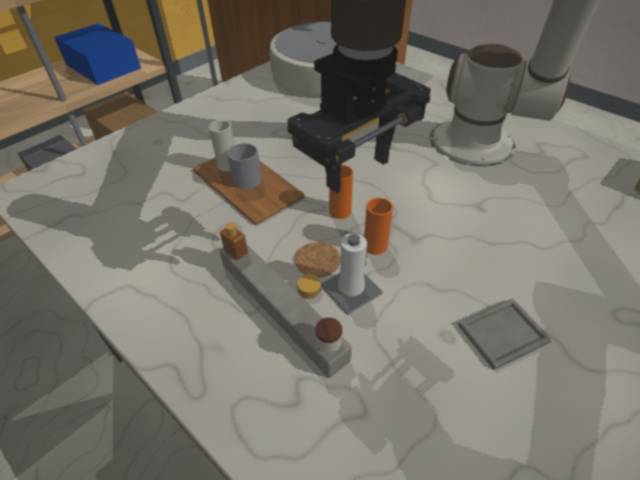

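The cup stands on the board beside the slim (245,165), the coaster is empty, and the flosser is at (352,265). Next, the flosser.

```bash
python3 - <<'E'
from h import *
pick([.583,.0785],-5.3,.082,op=.8,force=25)
place(SLOT["flosser"],-5.3,.089,.8)
over([.60,.15],84.7)
g=snap("s5"); f=env.grab_frame("top")
for d in env.trace(f,"tin")[:2]: r=rect(f,d["mask"],.022); print(d["score"],r[0],r[1])
for d in env.trace(g,"tin")[:2]: r=rect(g,d["mask"],.022); print(d["score"],r[0],r[1])
for q in("slim","rinse","flosser"): print(q,[(np.round(d["xyz"],3).tolist(),round(d["score"],2)) for d in env.search_frame(f,q)[:4]])
S()
E
```

```text
free
t 32.3 tcp [0.583  0.0785 0.0822] yaw -95.3 F [-0.2 -0.5  1.2] open 0.497 ff 25.0
t 34.0 tcp [0.5821 0.0784 0.2683] yaw -95.3 F [-0.9  0.2 -2.7] open 0.497 ff 25.0
touch
t 36.9 tcp [ 0.5161 -0.2233  0.0881] yaw -95.3 F [0.1 0.1 3.9] open 0.495 ff 25.0
t 37.7 tcp [ 0.5149 -0.223   0.0869] yaw -95.3 F [ 0.2 -0.1 -0. ] open 0.797 ff 0.0
0.95 ((637.0888061523438, 21.85814666748047), (41.721519470214844, 40.239845275878906), 44.6239128112793) ((636.6331787109375, 22.0339412689209), 21.549251556396484)
0.64 ((508.4501647949219, -315.1067810058594), (89.94307708740234, 70.87760925292969), 89.66986083984375) ((508.2892761230469, -314.8762512207031), 45.350337982177734)
0.91 ((644.0648803710938, 26.27869415283203), (55.932586669921875, 44.26750564575195), 42.66069793701172) ((642.6696166992188, 27.791351318359375), 29.12375831604004)
slim [([0.433, -0.08, 0.017], 0.86), ([0.639, 0.023, 0.019], 0.69), ([0.503, -0.382, 0.081], 0.67)]
rinse [([0.505, -0.312, 0.04], 0.79), ([0.481, 0.339, 0.005], 0.24)]
flosser [([0.517, -0.217, 0.136], 0.7), ([0.64, 0.022, 0.022], 0.53)]
t 41.1 tcp [0.6    0.1496 0.2701] yaw -5.3 F [-0.  -0.4  0.1] open 0.803 ff 0.0
```

View pics/s5.png

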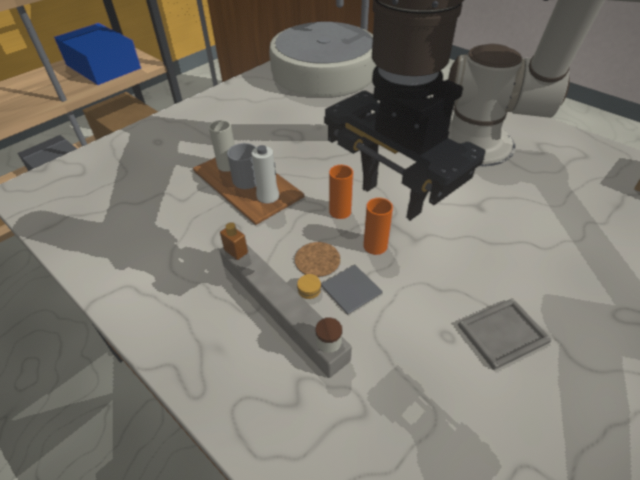

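All three stand on the board (223,150), (244,165) and (265,175), and the tin is free at (309,286). I re-measure the bare coaster and pad, then move the tin.

```bash
python3 - <<'E'
from h import *
f=env.grab_frame("top"); g=env.grab_frame("scene")
for t,z in(("coaster",.004),("pad",.006),("dish",.012)):
    for F in(f,g):
        d=env.trace(F,t)[:1]
        if d: r=rect(F,d[0]["mask"],z); print(t,d[0]["score"],np.round(r[0][0],1),np.round(r[0][1]),np.round(r[1][0],1))
pick([.637,.022],84.7,.007,op=.78,force=10)
place(DISH,-22.4,.014,.75)
g=snap("s6"); f=env.grab_frame("top")
for d in env.trace(f,"tin")[:2]: r=rect(f,d["mask"],.028); print(d["score"],r[0],r[1])
E
```

```text
coaster 0.77 [571.3 -18.1] [88. 88.] [570.6 -18.7]
coaster 0.96 [573.2 -19. ] [90. 90.] [572.2 -18.5]
pad 0.81 [583.3  80.1] [82. 83.] [582.8  78.4]
pad 0.67 [585.6  79. ] [88. 86.] [585.1  78.7]
dish 0.59 [482.3 334.6] [ 98. 121.] [482.3 333.6]
dish 0.6 [487.6 334.2] [ 99. 127.] [487.5 336.8]
free
t 45.2 tcp [0.6371 0.022  0.0072] yaw -5.3 F [-0.8  0.9  1.5] open 0.500 ff 10.0
t 47.2 tcp [0.6363 0.022  0.2684] yaw -5.3 F [0.3 0.2 0.3] open 0.501 ff 10.0
touch
t 51.5 tcp [0.4848 0.3348 0.0127] yaw -112.4 F [0.2 0.1 2.8] open 0.503 ff 10.0
t 52.2 tcp [0.4843 0.3343 0.0123] yaw -112.4 F [-0.6  1.1 -0.2] open 0.749 ff 0.0
0.7 ((482.4289245605469, 330.78533935546875), (46.677467346191406, 40.58932876586914), 89.6708984375) ((482.247802734375, 330.4804992675781), 23.965856552124023)
```

View pics/s6.png

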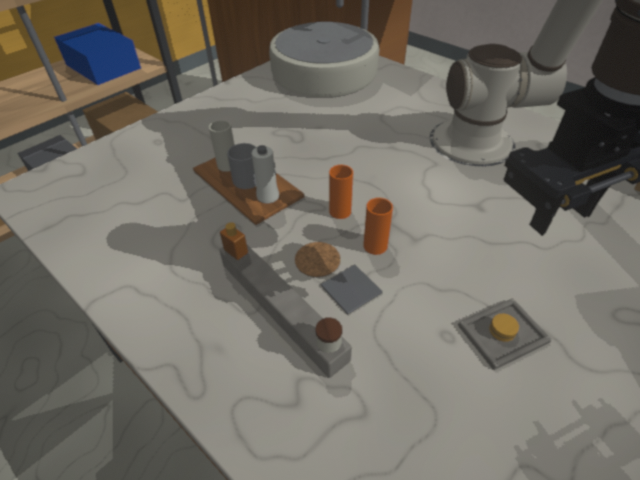

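The tin lies flat in the middle of the dish (505,326), with the three still on the board. Now the return: flosser, then cup, with a check before putting the slim back in.

```bash
python3 - <<'E'
from h import *
pick(SLOT["flosser"]-[.0007,0],-5.3,.0885,op=.8,force=25)
place(np.array([.5845,.0795]),-5.3,.084,.8)
pick(SLOT["rinse"]-[.0007,0],-5.3,.063,op=1.0,force=20)
place(COA,-5.3,.057,1.0)
over(SLOT["slim"],-5.3)
g=snap("s7"); f=env.grab_frame("top")
for d in env.trace(f,"rinse")[:2]: r=rect(f,d["mask"],.084); print(d["score"],r[0],r[1])
E
```

```text
free
t 58.8 tcp [ 0.5158 -0.2234  0.0887] yaw -95.3 F [-1.4 -0.3  0.8] open 0.500 ff 25.0
t 60.4 tcp [ 0.5148 -0.223   0.2684] yaw -95.3 F [ 0.7 -0.6 -2.4] open 0.498 ff 25.0
touch
t 63.4 tcp [0.5843 0.0794 0.0826] yaw -95.3 F [-1.1  0.5  5. ] open 0.494 ff 25.0
t 64.1 tcp [0.583  0.0791 0.0813] yaw -95.3 F [-1.  -0.1  0. ] open 0.801 ff 0.0
free
t 70.0 tcp [ 0.5085 -0.303   0.0633] yaw -95.3 F [1.  0.4 1.1] open 0.788 ff 20.0
t 71.8 tcp [ 0.5075 -0.3025  0.2684] yaw -95.3 F [-0.1  0.3 -2.3] open 0.785 ff 20.0
touch
t 74.9 tcp [ 0.5717 -0.0186  0.0552] yaw -95.3 F [-1.1 -0.1  4.5] open 0.785 ff 20.0
t 75.5 tcp [ 0.5705 -0.0187  0.0541] yaw -95.3 F [-0.4  0.5 -0.2] open 1.000 ff 0.0
0.3 ((512.9844360351562, -242.18515014648438), (158.4239501953125, 132.52508544921875), 84.35343933105469) ((512.8514404296875, -242.49945068359375), 101.06121826171875)
```

View pics/s7.png

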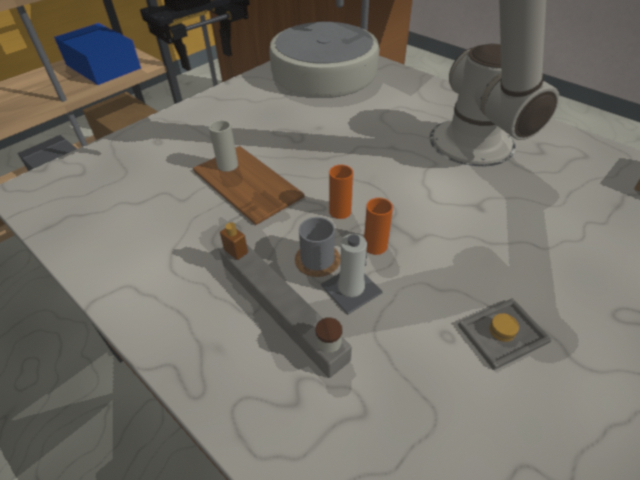

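The cup is back on the coaster (317,245) and the flosser on its pad (352,265), both as at the start. The last piece is the slim at (225,148), lowered slowly into the cup with a force limit.

```bash
python3 - <<'E'
from h import *
pick(SLOT["slim"]-[.0007,0],-5.3,.093,op=.85,force=15)
C=np.array([.5713,-.0187])
over(C,-5.3,rate=.25); env.dwell(.3)
if env.move_straight([*C,.150],rate=.06,force_limit=4): print("contact early"); S(); raise SystemExit
env.dwell(.3)
snap("s8")
place_z=.0900
if env.move_straight([*C,.105],rate=.04,force_limit=4): print("contact mid"); S(); raise SystemExit
print(env.move_straight([*C,.086],rate=.02,force_limit=2.5)); s=S()
if abs(s["position"][2]-place_z)<.004:
    env.gripper_to(.8); S()
    p=env.read_state()["position"]; env.move_straight([p[0],p[1],.14],rate=.06); env.move_straight([p[0],p[1],.3],rate=.25)
    env.move_straight([.40,-.25,.3],rate=.3); env.dwell(.3)
    g=snap("s9"); f=snap("s9t","top")
    for t,z in(("rinse",.084),("slim",.119),("tin",.028),("coaster",.004)):
        for d in env.trace(f,t)[:3]: r=rect(f,d["mask"],z); print(t,round(d["score"],2),np.round(r[0][0],1),np.round(r[0][1]),np.round(r[1][0],1))
    cv2.imwrite("pics/c9.png",np.hstack([cv2.resize(x,(400,400),interpolation=cv2.INTER_CUBIC) for x in(g["image"][200:330,270:400],f["image"][190:320,230:360])]))
E
```

```text
free
t 81.7 tcp [ 0.5012 -0.3828  0.0932] yaw -95.3 F [1.3 0.1 0.1] open 0.558 ff 14.9
t 83.3 tcp [ 0.5002 -0.382   0.2682] yaw -95.3 F [-0.5 -0.1 -2.3] open 0.563 ff 14.9
True
t 89.8 tcp [ 0.5717 -0.0188  0.0898] yaw -95.3 F [0.3 0.8 2.5] open 0.560 ff 15.0
t 90.5 tcp [ 0.5703 -0.0188  0.0888] yaw -95.3 F [-0.2  0.9 -0.1] open 0.802 ff 0.0
rinse 0.59 [568.  -19.3] [64. 64.] [568.7 -18.9]
slim 0.77 [569.7 -18.3] [52. 52.] [570.1 -18.2]
slim 0.7 [466.6  43.4] [48. 51.] [467.  43.]
slim 0.51 [453.4 -55.9] [ 4. 13.] [452.9 -56.6]
tin 0.84 [483.4 330.8] [47. 42.] [482.9 330.5]
coaster 0.57 [570.4 -18. ] [88. 86.] [569.8 -19.3]
```

View pics/c9.png

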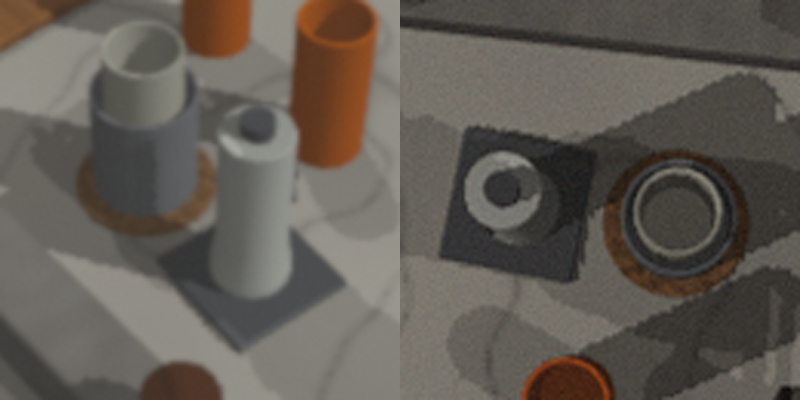

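View pics/s9.png

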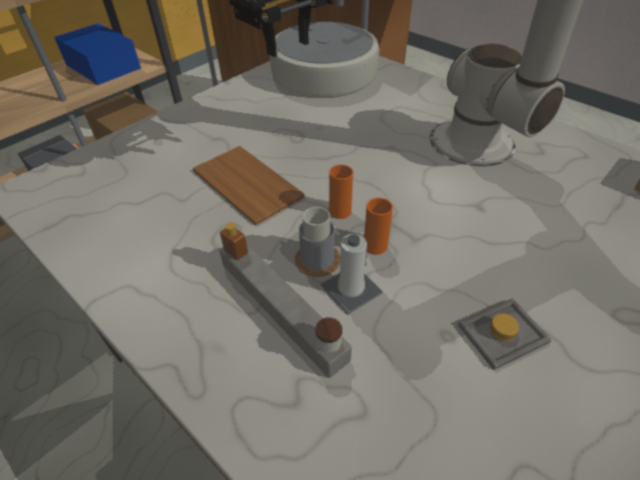

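The slim stands concentric in the cup on the coaster (317,240), the flosser is on its pad (352,265) and the tin is in the dish (505,326). The perfume bottle and jar look undisturbed, and the robot is clear of everything.

```bash
python3 -c "
from h import *
print(env.close_job()); S()"
```

```text
the job is handed in; nothing more can be done
None
the job is handed in; nothing more can be done
```

The job is handed in, but no verdict came back: in the last pictures the tin lies in the dish, the flosser stands on its pad, the slim tumbler is back in the chrome cup on the coaster, and the perfume bottle and jar look untouched (about 91 s of the 152 s used).

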